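Fetch the center punches from behind the drill cases

ROBOT

A 6-joint arm with a two-finger parallel gripper is mounted at the origin on the work surface. World frame = base frame: x ahead of the robot, y to its left, z up, the work surface at z = 0. Lengths are in m, angles in rad, forces in N, time in s.
With the tool pointing down it reaches from about 0.35 to 0.975 m from the base axis. Payload 4.9 kg.
Tool frame: the origin (TCP) lies midway between the tips of the shut fingers; the grasp point (between the pads) lies 19 mm behind it (env.grip_point_offset is the distance from the TCP to the grasp point, in m); z points along the fingers, y is the line along which they close (so a half turn about z gives the same grasp; the last joint's range is limited). The gripper opens to 85 mm and grips with 20 to 120 N. Pads are 22 mm wide; open, the fingers measure 114 mm over their backs; the gripper's body (76 mm by 85 mm) begins 54 mm behind the grasp point. The pads swing forward as they close: fully open they stand 13 mm farther back than shut.
Start: joints at [-1.237, 0.053, 1.613, -0, 1.476, -0.119], TCP at [0.273, -0.562, 0.231] pointing down, gripper open.
Joint ranges: [-3.01, 3.01], [-1.01, 2.22], [0.06, 2.58], [-1.02, 4.17], [0.09, 2.62], [-3.14, 3.14]. Speed limits (rad/s): [2.57, 2.57, 3.14, 3.14, 3.14, 3.14].

INTERFACE

Orientations are given as a rotation vector (axis times angle).
In Python, from rig import read_state, optics, workorder, env gives the robot as it stands.
- The arm moves only by the shell command python3 -m pendant 'ROWS' [FORCE]. ROWS is a JSON object whose one key "rows" holds a list of rows, each a list of 3 entries, a list of its own where there are three numbers: the shift along the tool's x, y, z in mm, then the turn, a rotation vector about the tool's x, y, z in rad, then the opening, from 0 (shut) to 1 (fully open). A call has exactly 5 rows; each row shifts and turns the commanded pose from where the row before left it, along the tool's axes as they then stand; what a row does not reach is not made up. A row lasts 1/10 s, in which the tool goes at most 50 mm and 8.59 degrees, less where a joint would pass 70% of its speed; a pose out of reach is approached as far as the arm can. A call with a gripper value outside its range is refused whole. The fingers move at their own pace and stop on an object; FORCE is the grip in N (left out, the last holds). Time passes only in rows, so rows that do not move let the fingers close, or fill a call up. It gives the time, the measured TCP pose, the force, the opening and the grip force at its end, in the units of the state.
- read_state(): the state, without advancing time (a new reading comes with each control period).
- optics.grab_frame(name): name is "side" or "top"; returns (picture, depth): 400x640x3 uint8, red, green, blue; 400x640 float32, m along the optical axis (not along the pixel's ray), 0 where there is no reading.
- optics.get_calibration(name): a dict with "fovy" (degrees; the focal length in pixels is half the picture's height over the tangent of half this angle, whatever the lens; pixels are square), "cx", "cy" (the principal point, pixels), "dist" ([k1, k2, p1, p2, k3] as OpenCV has them; the pictures are not rectified), "rvec" (rotation vector, rad) and "tvec" (3), from world to camera coordinates, as OpenCV has them. Camera axes: x right, y down, z forward; pixel columns grow to the right and rows downward; lengths in m; the calibration is good to about 2 mm. A picture is of the moment at which its call begins. get_calibration takes no time and is no camera call.
- workorder.finish_job(): hands the job in; it is judged then, once.
The state is a dict: "t": time; "joints": joint angles; "joint_velocities": joint speeds; "effort": joint torques, N m; "position": TCP position; "tcp_rot": TCP orientation; "wrist_force": force on the tool from outside, world axes, zero at the start; "wrist_torque": the same for the moment, N m; "width": finger opening in m; "grip_force": force on a finger pad.
Only numpy, scipy, OpenCV 4.12 (cv2) and the standard library are available. Lean on these libraries where they do the work, as an engineer would, in place of code of your own. Each camera call takes 0.05 s, during which the arm holds its last target. There are 200 camera calls.

TASK

Take the two tall drill cases out of the steel stand and stand both upright on the black rubber mat, then fetch the red center punch holder from behind them and set it upright on the middle of the aluminium marking-out plate, along the plate's long side. Only then put each drill case back upright, squarely down in the very bay it came from. Leave the offcut blocks, the chuck key and the oil bottle where they are, and do not knock over the cases or the holder.

Things in the scene. Friction and masses are not known exactly. Their poses are not given: they have to be found in the camera images.
- stand: Low dark steel stand, fixed. Plate 130 (x) by 186 (y) mm, floor 6 mm above the bench; lips 5 mm wide, 6 mm high (top at 12 mm) frame 3 bays: two in front, each 52 (x) by 78 (y) mm inside, centred at x -32, y +44 and -44 mm; one behind, 52 by 126 mm, centred at x +32, y 0. Its front (-x) faces the robot within 0.25 rad. Origin: centre of the underside; z up. 
- case_green: Tall green drill case standing upright in one of the two front bays (which of the two varies), near the bay's centre; rigid box 38 mm (x, thickness) by 66 mm (y, width) by 150 mm high, 0.3 to 0.5 kg, small latch on its -x face. Origin: centre of the underside; z up. 
- case_yellow: Slightly smaller yellow drill case standing upright in the other front bay, near its centre; rigid box 34 mm (x, thickness) by 60 mm (y, width) by 135 mm high, 0.25 to 0.4 kg. Origin: centre of the underside; z up. 
- punch_holder: Red plastic center punch holder in the rear bay, near its centre: a block 36 mm (x) by 110 mm (y) by 42 mm high with five steel punches in a row along y, standing 14 mm out of its top (56 mm overall). 0.2 to 0.35 kg. Grip it across x, on its long sides. Origin: centre of the underside; z up. 
- mat: Black ribbed rubber mat, the side area, fixed to the bench, to the left or to the right of the stand: 130 mm (x) by 200 mm (y), 3 mm thick. Origin: centre of the underside; z up. 
- plate: Bright bare aluminium marking-out plate, fixed to the bench, on the other side of the stand from the mat: 110 mm (x) by 170 mm (y, its long side), 10 mm thick. Origin: centre of the underside; z up. 
- offcut_long: Loose aluminium offcut block, 30 (x) by 85 (y) by 25 mm high, lying at the back left or right. Bystander. Origin: centre of the underside; z up. 
- offcut_square: Loose aluminium offcut block, 50 by 50 by 32 mm high, at the back on the other side. Bystander. Origin: centre of the underside; z up. 
- chuck_key: Loose chrome T-shaped chuck key lying flat between the robot and the stand, 97 mm long (y), crossbar 70 mm (x), 16 mm high. Bystander. Origin: centre of the underside; z up. 
- oil: Loose white oil bottle with an orange cap, 60 mm across and 150 mm high, standing at the far left or right. Bystander. Origin: centre of the underside; z up. 
Not all that is in view belongs to the job. Of the things shaped like the mat, the black one is meant.

How it is judged:
By the outcome, as a careful person would: the job done as asked, in the order asked, and still so for the second after the job is handed in, with the robot touching nothing.
It also fails if it takes over 112 s, if anything falls off the work surface, if the arm or the gripper's body presses on something with over 40 N, if the wrist force passes 120 N, or if a joint passes its speed limit or range.

## Working session

There is one attempt and no reset: what is moved stays moved. The work goes in short steps, Python scripts to look and compute and a shell command to move; the robot and the scene stay as the last step left them, time stands still between calls to the robot, and variables do not carry over. Pictures are saved under pics/ and viewed, at most 14 in all, crops included, and the job is handed in when it is done.

```bash
ls; mkdir -p pics; cat > h.py <<'E'
import numpy as np, cv2
from rig import read_state, optics, workorder, env
def grab(n):
    p,d=optics.grab_frame(n); np.savez(f'/tmp/{n}.npz',p=p,d=d); return p,d
def cal(n):
    c=optics.get_calibration(n); f=200/np.tan(np.radians(c['fovy'])/2)
    K=np.array([[f,0,c['cx']],[0,f,c['cy']],[0,0,1.]])
    R=cv2.Rodrigues(np.array(c['rvec'],float))[0]
    return K,np.array(c['dist'],float),R,np.array(c['tvec'],float).ravel()
def rays(n,uv):
    K,D,R,t=cal(n)
    u=cv2.undistortPoints(np.array(uv,float).reshape(-1,1,2),K,D).reshape(-1,2)
    return -R.T@t, np.c_[u,np.ones(len(u))]@R, u
def onplane(n,uv,z):
    o,d,_=rays(n,uv); return o+d*((z-o[2])/d[:,2])[:,None]
def cloud(n,depth,mask=None):
    m=(depth>0) if mask is None else (depth>0)&mask
    v,u=np.nonzero(m); o,d,_=rays(n,np.c_[u,v])
    return o+d*depth[v,u][:,None], np.c_[u,v]
def proj(n,P):
    K,D,R,t=cal(n); return cv2.projectPoints(np.array(P,float).reshape(-1,1,3),cv2.Rodrigues(R)[0],t,K,D)[0].reshape(-1,2)
E
python3 - <<'E'
from h import *
for n in('side','top'):
    p,d=grab(n); cv2.imwrite(f'pics/{n}0.png',p[:,:,::-1]); K,D,R,t=cal(n); print(n,K[0,0],D,-R.T@t,R.round(2).tolist(),(d>0).mean())
print(read_state(), env.grip_point_offset)
E
```

```text
pics
side 395.1290413574556 [0.02383708 0.         0.         0.         0.        ] [0.35782075 0.88438378 1.11550808] [[-0.99, -0.12, -0.01], [-0.09, 0.77, -0.64], [0.08, -0.63, -0.77]] 0.9959375
top 429.0784101742488 [-0.01240614  0.          0.          0.          0.        ] [0.34943177 0.01872977 1.17997031] [[0.0, -1.0, 0.02], [-1.0, -0.01, -0.09], [0.09, -0.02, -1.0]] 0.995984375
{'t': 0.1, 'joints': array([-1.23697576e+00,  5.32698521e-02,  1.61413027e+00, -3.07509764e-05,
        1.47599635e+00, -1.18995169e-01]), 'joint_velocities': array([-0.00174348, -0.00069578, -0.00119298, -0.00083839,  0.00060301,
       -0.00021955]), 'effort': array([-2.90588168e-04, -3.94902992e+01, -3.71362925e+01, -1.34322222e-04,
        3.85221749e-03,  6.84985508e-07]), 'position': array([ 0.27325025, -0.56148888,  0.23021475]), 'tcp_rot': array([-3.05967067e+00, -7.04822719e-01,  3.51367613e-04]), 'wrist_force': array([ 0.32646105, -0.33421926, -0.11728455]), 'wrist_torque': array([-0.00251313, -0.04895343,  0.05261286]), 'grip_force': 0.0, 'width': 0.08539939926593845} 0.0187
```

View pics/side0.png

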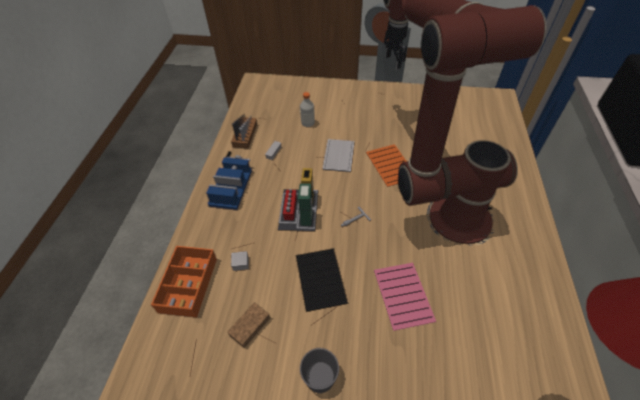

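View pics/top0.png

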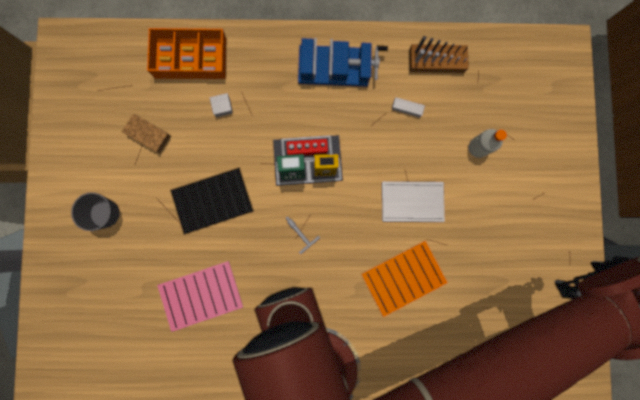

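The side view shows the stand at about (300,210), with the red holder on its far side and the green and yellow cases in front. In the top view green is at (291,168), yellow at (326,166), the red holder at (307,146), the black mat at (212,200), the plate at (413,201), the chuck key at (302,235) and the oil bottle at (487,143). The pink and orange mats, the bins and the cork are distractors.

```bash
cat > m.py <<'E'
from h import *
def rect(P):
    (c,s,a)=cv2.minAreaRect((P[:,:2]*1000).astype(np.float32)); 
    # yaw of box's x axis (short side), folded to near 0
    a=a if s[0]<s[1] else a+90
    a=(a+90)%180-90
    return np.round(c,1),np.round(sorted(s),1),round(np.radians(a),3)
def masks(n,p):
    hsv=cv2.cvtColor(p,cv2.COLOR_RGB2HSV); H,S,V=[hsv[:,:,i].astype(int) for i in range(3)]
    return dict(green=(H>55)&(H<95)&(S>90)&(V<200),yellow=(H>20)&(H<33)&(S>170)&(V>90),red=((H<6)|(H>172))&(S>150)&(V>100),
      black=(V<50),bright=(S<50)&(V>110),steel=(S<70)&(V<110)&(V>30))
def big(m,roi):
    k=np.zeros(m.shape,np.uint8); x0,y0,x1,y1=roi; k[y0:y1,x0:x1]=m[y0:y1,x0:x1]
    n,l,s,_=cv2.connectedComponentsWithStats(k); i=1+np.argmax(s[1:,4]); return l==i
E
python3 - <<'E'
from m import *
R={'top':dict(green=(265,145,315,195),yellow=(305,145,350,190),red=(275,130,340,160),black=(160,155,265,245),bright=(375,172,450,230)),
 'side':dict(green=(285,165,330,235),yellow=(290,160,325,205),red=(275,180,305,230),black=(285,240,355,315),bright=(315,130,365,178))}
for n in R:
    f=np.load(f'/tmp/{n}.npz'); p,d=f['p'],f['d']; M=masks(n,p)
    for k,roi in R[n].items():
        m=big(M[k],roi); P,uv=cloud(n,d,m); z=P[:,2]
        print(n,k,m.sum(),'z pct',np.percentile(z,[2,25,50,75,98]).round(3),'all',rect(P))
        zt=np.percentile(z,95); q=P[abs(z-zt)<.008]; print('   top face',len(q),rect(q), np.median(q[:,2]).round(4))
f=np.load('/tmp/top.npz'); P,uv=cloud('top',f['d']); 
# stand: dark region incl. everything raised within neighbourhood
a=(uv[:,0]>262)&(uv[:,0]<352)&(uv[:,1]>125)&(uv[:,1]<195)
print('bench z',np.median(P[(uv[:,0]>100)&(uv[:,0]<160)&(uv[:,1]>160)&(uv[:,1]<190)][:,2]))
S=masks('top',f['p'])
hs=cv2.cvtColor(f['p'],cv2.COLOR_RGB2HSV)
m=big((hs[:,:,1]<75)|(hs[:,:,1]>175),(265,128,350,192)); Q,_=cloud('top',f['d'],m); Q2=Q[Q[:,2]<.03]; print('stand',m.sum(),rect(Q),rect(Q2),np.median(Q2[:,2]))
for n,b in(('top',(240,115,380,260)),('side',(260,150,380,250))):
    p=np.load(f'/tmp/{n}.npz')['p']; c=p[b[1]:b[3],b[0]:b[2],::-1]; cv2.imwrite(f'pics/{n}c.png',cv2.resize(c,None,fx=4,fy=4,interpolation=cv2.INTER_CUBIC))
im=np.hstack([cv2.imread('pics/topc.png')[:400],cv2.imread('pics/sidec.png')[:400]]); cv2.imwrite('pics/crops.png',cv2.resize(im,(800,int(400*800/im.shape[1]))))
E
```

```text
top green 200 z pct [0.053 0.134 0.154 0.157 0.16 ] all (array([531.9,  67.9]), array([36.9, 62.4]), np.float64(0.059))
   top face 120 (array([532.9,  67.8]), array([36.9, 62. ]), np.float64(0.097)) 0.1563
top yellow 247 z pct [0.117 0.139 0.141 0.143 0.145] all (array([551.8, -19.8]), array([58.2, 59. ]), np.float64(1.567))
   top face 224 (array([540.8, -20.5]), array([34. , 58.3]), np.float64(0.067)) 0.1414
top red 436 z pct [0.04  0.046 0.048 0.05  0.053] all (array([597.2,  30.2]), array([ 36.6, 111.8]), np.float64(0.06))
   top face 403 (array([597.3,  28.4]), array([ 35.5, 108.4]), np.float64(0.081)) 0.0485
top black 3122 z pct [-0.001  0.002  0.004  0.005  0.008] all (array([453.7, 290.1]), array([123.1, 192.6]), np.float64(0.333))
   top face 3019 (array([453.7, 290.1]), array([123.1, 192.6]), np.float64(0.333)) 0.0038
top bright 2395 z pct [0.005 0.009 0.01  0.012 0.015] all (array([ 453.5, -263.3]), array([108.7, 167.9]), np.float64(0.001))
   top face 2288 (array([ 453.4, -263.6]), array([108.4, 167.4]), np.float64(0.0)) 0.0105
side green 4 z pct [0.131 0.132 0.134 0.138
[... 498 characters left out ...]
ray([599.1,  34.7]), array([ 34.5, 108.5]), np.float64(0.07)) 0.0451
side black 2172 z pct [-0.003 -0.     0.001  0.003  0.006] all (array([456.7, 294.1]), array([122.8, 198.4]), np.float64(0.332))
   top face 2115 (array([456.7, 294.1]), array([122.8, 198.4]), np.float64(0.332)) 0.0012
side bright 800 z pct [0.002 0.006 0.007 0.009 0.013] all (array([ 455.3, -259.7]), array([108.9, 176.6]), np.float64(-0.006))
   top face 742 (array([ 455.4, -258.7]), array([109. , 174.3]), np.float64(-0.009)) 0.0074
bench z 0.0005585890614816513
stand 2398 (array([567.7,  27.4]), array([128.5, 183.2]), np.float64(0.083)) (array([567.7,  27.4]), array([128.5, 183.2]), np.float64(0.083)) 0.008714295611717437
```

View pics/crops.png

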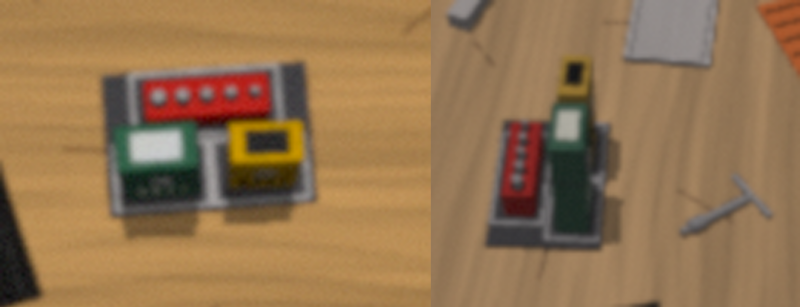

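Top and side agree within about 3 mm, and the sizes, heights and bay geometry match the text. Stand (568,27) mm at yaw 0.083, green (533,69), yellow (541,-20), holder (599,31), mat (455,292), plate (454,-262) at yaw 0. Next I turn the gripper.

```bash
cat > go.py <<'E'
import sys
from h import *
from scipy.spatial.transform import Rotation as Ro
x,y,z,yaw=map(float,sys.argv[1:5]); s=read_state()
R=Ro.from_rotvec(s['tcp_rot']); c,sn=np.cos(yaw),np.sin(yaw)
T=Ro.from_matrix(np.array([[-sn,c,0],[c,sn,0],[0,0,-1]]).T)  # tool x, y, z as columns; y along yaw
T=Ro.from_matrix(np.array([[-sn,c,0],[c,sn,0],[0,0,-1]]).T)
w=(R.inv()*T).as_rotvec()
d=np.array([x,y,z])-s['position']*1000
print('t',round(s['t'],2),'pos',(s['position']*1000).round(1),'d tool now',R.inv().apply(d).round(1),'after turn',T.inv().apply(d).round(1),'turn',w.round(4),'w',round(s['width']*1000,1),'F',s['wrist_force'].round(1),'grip',round(s['grip_force'],1),'q',s['joints'].round(2))
E
python3 -m pendant '{"rows":[[[0,0,-10],[0,0,-0.149],1],[[0,0,0],[0,0,-0.149],1],[[0,0,0],[0,0,-0.149],1],[[0,0,0],[0,0,-0.149],1],[[0,0,0],[0,0,-0.149],1]]}' 40
python3 -m pendant '{"rows":[[[0,0,0],[0,0,-0.149],1],[[0,0,0],[0,0,-0.149],1],[[0,0,0],[0,0,-0.149],1],[[0,0,0],[0,0,0],1],[[0,0,0],[0,0,0],1]]}'
python3 go.py 533 69 240 0.083
```

```text
t: 0.6
position: [0.2733, -0.5617, 0.2406]
tcp_rot: [-2.588, -1.778, -0.0]
wrist_force: [0.5, -0.1, -0.3]
width: 0.0854
grip_force: 0.0
t: 1.1
position: [0.2733, -0.5618, 0.2408]
tcp_rot: [-2.141, -2.298, -0.001]
wrist_force: [1.0, -0.2, 0.6]
width: 0.0853
grip_force: 0.0
t 1.1 pos [ 273.3 -561.8  240.8] d tool now [610.8 303.7   1.2] after turn [607.1 311.1   0.8] turn [-0.0002 -0.0008 -0.012 ] w 85.3 F [ 1.  -0.2  0.6] grip 0.0 q [-1.24  0.05  1.6  -0.    1.49 -1.31]
```

```bash

python3 -m pendant '{"rows":[[[10,5,0],[0,0,-0.012],1],[[25,13,0],[0,0,0],1],[[38,19,0],[0,0,0],1],[[38,19,0],[0,0,0],1],[[38,19,0],[0,0,0],1]]}' >/dev/null
python3 -m pendant '{"rows":[[[38,19,0],[0,0,0],1],[[38,20,0],[0,0,0],1],[[38,20,0],[0,0,0],1],[[38,20,0],[0,0,0],1],[[38,20,0],[0,0,0],1]]}' >/dev/null
python3 -m pendant '{"rows":[[[38,20,0],[0,0,0],1],[[38,20,0],[0,0,0],1],[[38,20,0],[0,0,0],1],[[38,20,0],[0,0,0],1],[[38,20,0],[0,0,0],1]]}' >/dev/null
python3 -m pendant '{"rows":[[[38,20,0],[0,0,0],1],[[20,10,0],[0,0,0],1],[[10,5,0],[0,0,0],1],[[0,0,0],[0,0,0],1],[[0,0,0],[0,0,0],1]]}' >/dev/null
python3 go.py 533 69 105 0.083
```

```text
t 3.1 pos [529.7  58.7 241.2] d tool now [ 10.    4.2 136.2] after turn [ 10.    4.1 136.2] turn [-0.0004  0.0004  0.0023] w 85.2 F [-0.5 -0.  -0.7] grip 0.0 q [-0.03 -0.17  1.81 -0.    1.5  -0.11]
```

```bash

python3 -m pendant '{"rows":[[[10,4,0],[0,0,0],1],[[0,0,20],[0,0,0],1],[[0,0,30],[0,0,0],1],[[0,0,30],[0,0,0],1],[[0,0,25],[0,0,0],1]]}' >/dev/null
python3 -m pendant '{"rows":[[[0,0,15],[0,0,0],1],[[0,0,10],[0,0,0],1],[[0,0,6],[0,0,0],1],[[0,0,0],[0,0,0],1],[[0,0,0],[0,0,0],1]]}'
python3 go.py 533 69 105 0.083; python3 - <<'E'
from h import *
t,_=grab('top'); s,_=grab('side')
a=cv2.resize(t[90:230,220:420],None,fx=2,fy=3)[:,:,::-1]; 
cv2.imwrite('pics/g1.png',np.hstack([cv2.resize(t[100:230,230:390,::-1],(400,325)),cv2.resize(s[110:240,250:410,::-1],(400,325))]))
E
```

```text
t: 4.1
position: [0.5341, 0.0696, 0.1065]
tcp_rot: [2.123, 2.314, 0.002]
wrist_force: [0.2, -0.9, 0.9]
width: 0.0856
grip_force: 0.0
t 4.1 pos [534.1  69.6 106.5] d tool now [-0.5 -1.1  1.5] after turn [-0.5 -1.1  1.5] turn [0.002  0.0002 0.0028] w 85.6 F [ 0.2 -0.9  0.9] grip 0.0 q [-0.01 -0.04  1.93  0.    1.26 -0.09]
```

View pics/g1.png

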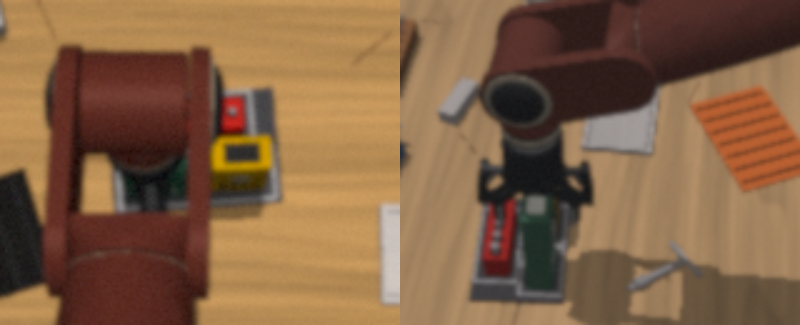

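The gripper straddles the green case: side crop shows the fingers at about (485,185) and (585,185) with the case between them at (538,210). Closing, then lifting.

```bash

python3 -m pendant '{"rows":[[[0,0,0],[0,0,0],0.3],[[0,0,0],[0,0,0],0.3],[[0,0,0],[0,0,0],0.3],[[0,0,0],[0,0,0],0.3],[[0,0,0],[0,0,0],0.3]]}' 60
python3 -m pendant '{"rows":[[[0,0,0],[0,0,0],0.3],[[0,0,0],[0,0,0],0.2],[[0,0,0],[0,0,0],0.2],[[0,0,0],[0,0,0],0.2],[[0,0,0],[0,0,0],0.2]]}' 60
python3 go.py 533 69 105 0.083
```

```text
t: 4.7
position: [0.5338, 0.0696, 0.1057]
tcp_rot: [2.123, 2.314, 0.002]
wrist_force: [1.1, -0.6, 1.2]
width: 0.0375
grip_force: 61.5
t: 5.2
position: [0.5337, 0.0696, 0.1057]
tcp_rot: [2.123, 2.314, 0.001]
wrist_force: [2.4, 0.6, 2.3]
width: 0.0373
grip_force: 61.5
t 5.2 pos [533.7  69.6 105.7] d tool now [-0.5 -0.8  0.7] after turn [-0.5 -0.8  0.7] turn [0.0013 0.0001 0.003 ] w 37.3 F [2.4 0.6 2.3] grip 61.5 q [-0.01 -0.04  1.93  0.    1.26 -0.09]
```

```bash

python3 -m pendant '{"rows":[[[0,0,-5],[0,0,0],0.2],[[0,0,-10],[0,0,0],0.2],[[0,0,-20],[0,0,0],0.2],[[0,0,-20],[0,0,0],0.2],[[0,0,-10],[0,0,0],0.2]]}' 60
python3 go.py 440 336 170 0.083
```

```text
t: 5.7
position: [0.5333, 0.0696, 0.1717]
tcp_rot: [2.123, 2.315, 0.001]
wrist_force: [0.0, -0.6, -4.3]
width: 0.0371
grip_force: 61.0
t 5.7 pos [533.3  69.6 171.7] d tool now [273.4 -70.    1.7] after turn [273.2 -70.9   1.7] turn [0.0006 0.0001 0.0031] w 37.1 F [ 0.  -0.6 -4.3] grip 61.0 q [-0.01 -0.11  1.88 -0.    1.38 -0.09]
```

```bash

python3 -m pendant '{"rows":[[[10,-3,0],[0,0,0],0.2],[[25,-6,0],[0,0,0],0.2],[[30,-8,0],[0,0,0],0.2],[[35,-9,0],[0,0,0],0.2],[[35,-9,0],[0,0,0],0.2]]}' >/dev/null
python3 -m pendant '{"rows":[[[35,-9,0],[0,0,0],0.2],[[35,-9,0],[0,0,0],0.2],[[30,-8,0],[0,0,0],0.2],[[25,-6,0],[0,0,0],0.2],[[13,-4,0],[0,0,0],0.2]]}' >/dev/null
python3 -m pendant '{"rows":[[[0,0,10],[0,0,0],0.2],[[0,0,20],[0,0,0],0.2],[[0,0,15],[0,0,0],0.2],[[0,0,8],[0,0,0],0.2],[[0,0,0],[0,0,0],0.2]]}'
python3 go.py 440 336 103 0.083
```

```text
t: 7.2
position: [0.438, 0.3341, 0.1148]
tcp_rot: [-2.124, -2.313, 0.007]
wrist_force: [0.2, 0.4, -3.6]
width: 0.0374
grip_force: 60.8
t 7.2 pos [438.  334.1 114.8] d tool now [ 1.8  2.2 11.8] after turn [ 1.7  2.2 11.8] turn [-0.0041  0.0021  0.002 ] w 37.4 F [ 0.2  0.4 -3.6] grip 60.8 q [ 0.52 -0.02  1.89 -0.    1.28  0.43]
```

```bash

python3 -m pendant '{"rows":[[[2,2,4],[0,0,0],0.2],[[0,0,4],[0,0,0],0.2],[[0,0,2],[0,0,0],0.2],[[0,0,1],[0,0,0],0.2],[[0,0,0],[0,0,0],0.2]]}'
python3 go.py 440 336 103 0.083
```

```text
t: 7.7
position: [0.4409, 0.3377, 0.1064]
tcp_rot: [2.124, 2.315, 0.0]
wrist_force: [0.3, 0.5, -4.3]
width: 0.0375
grip_force: 60.9
t 7.7 pos [440.9 337.7 106.4] d tool now [-1.6 -1.1  3.4] after turn [-1.6 -1.1  3.4] turn [ 0.0001 -0.      0.003 ] w 37.5 F [ 0.3  0.5 -4.3] grip 60.9 q [ 0.52 -0.    1.88 -0.    1.26  0.43]
```

```bash

python3 -m pendant '{"rows":[[[0,0,1],[0,0,0],0.2],[[0,0,1],[0,0,0],0.2],[[0,0,1],[0,0,0],0.2],[[0,0,0],[0,0,0],0.2],[[0,0,0],[0,0,0],0.2]]}'
python3 go.py 440 336 103 0.083
```

```text
t: 8.2
position: [0.4409, 0.3376, 0.1032]
tcp_rot: [-2.124, -2.315, 0.0]
wrist_force: [-0.6, 0.4, -4.6]
width: 0.0374
grip_force: 60.9
t 8.2 pos [440.9 337.6 103.2] d tool now [-1.5 -1.   0.2] after turn [-1.5 -1.   0.2] turn [-0.0001  0.      0.003 ] w 37.4 F [-0.6  0.4 -4.6] grip 60.9 q [0.52 0.   1.89 0.   1.25 0.43]
```

Not touching yet. I'll go down in half-millimetre steps, then open.

```bash

python3 -m pendant '{"rows":[[[0,0,0.5],[0,0,0],0.2],[[0,0,0.5],[0,0,0],0.2],[[0,0,0.5],[0,0,0],0.2],[[0,0,0],[0,0,0],0.2],[[0,0,0],[0,0,0],0.2]]}'
```

```text
t: 8.7
position: [0.4411, 0.3378, 0.1027]
tcp_rot: [2.124, 2.315, 0.001]
wrist_force: [-2.3, -1.6, 4.2]
width: 0.0372
grip_force: 61.9
```

```bash

python3 -m pendant '{"rows":[[[0,0,0],[0,0,0],0.6],[[0,0,0],[0,0,0],1],[[0,0,0],[0,0,0],1],[[0,0,0],[0,0,0],1],[[0,0,0],[0,0,0],1]]}'
python3 -m pendant '{"rows":[[[0,0,-10],[0,0,0],1],[[0,0,-25],[0,0,0],1],[[0,0,-40],[0,0,0],1],[[0,0,-30],[0,0,0],1],[[0,0,-10],[0,0,0],1]]}'
python3 go.py 541 -20 200 0.083
```

```text
t: 9.2
position: [0.441, 0.3377, 0.1018]
tcp_rot: [2.124, 2.315, 0.0]
wrist_force: [-0.8, -0.4, 0.5]
width: 0.0852
grip_force: 0.0
t: 9.7
position: [0.4428, 0.3388, 0.2222]
tcp_rot: [2.122, 2.313, 0.012]
wrist_force: [0.2, -0.3, 1.1]
width: 0.0855
grip_force: 0.0
t 9.7 pos [442.8 338.8 222.2] d tool now [-366.    66.9   21.5] after turn [-365.7   68.1   22.2] turn [ 0.0073 -0.0034  0.003 ] w 85.5 F [ 0.2 -0.3  1.1] grip 0.0 q [ 0.52 -0.11  1.79  0.    1.46  0.43]
```

```bash

python3 -m pendant '{"rows":[[[-15,3,0],[0,0,0],1],[[-30,5,0],[0,0,0],1],[[-35,7,0],[0,0,0],1],[[-40,7,0],[0,0,0],1],[[-40,7,0],[0,0,0],1]]}' >/dev/null
python3 -m pendant '{"rows":[[[-40,8,0],[0,0,0],1],[[-40,8,0],[0,0,0],1],[[-40,8,0],[0,0,0],1],[[-40,7,0],[0,0,0],1],[[-30,5,0],[0,0,0],1]]}' >/dev/null
python3 -m pendant '{"rows":[[[-16,3,0],[0,0,0],1],[[0,0,0],[0,0,0],1],[[0,0,0],[0,0,0],1],[[0,0,0],[0,0,0],1],[[0,0,0],[0,0,0],1]]}' >/dev/null
python3 go.py 541 -20 92 0.083
```

```text
t 11.2 pos [539.8 -20.  216.7] d tool now [ -0.2   1.2 124.7] after turn [-1.000e-01  1.200e+00  1.247e+02] turn [-0.0002 -0.0003  0.0049] w 85.5 F [ 0.6 -0.8 -0.1] grip 0.0 q [-0.17 -0.14  1.83  0.    1.46 -0.26]
```

```bash
python3 - <<'E'
from m import *
t,d=grab('top'); s,ds=grab('side')
m=big(masks('top',t)['green'],(130,140,265,240)); P,_=cloud('top',d,m); q=P[P[:,2]>.14]; print('green on mat',rect(q),np.median(q[:,2]),m.sum())
cv2.imwrite('pics/g2.png',np.hstack([cv2.resize(t[100:260,140:340,::-1],(400,320)),cv2.resize(s[150:310,230:430,::-1],(400,320))]))
E
```

```text
green on mat (array([440.8, 332.6]), array([37.9, 62.8]), np.float64(0.074)) 0.15268872987125715 345
```

View pics/g2.png

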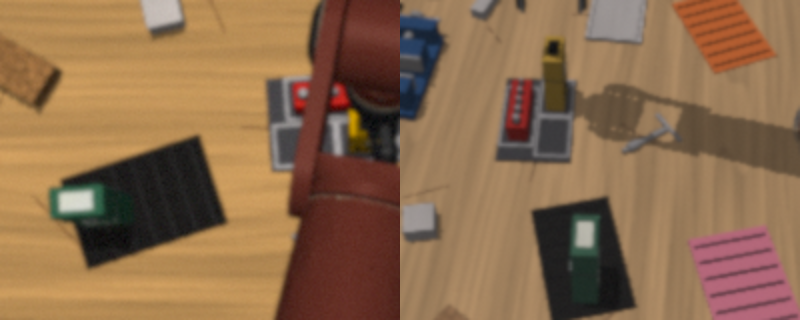

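Green stands upright on the mat (top crop (95,205), side crop (586,260)), and its bay is empty. Next, the yellow case.

```bash

python3 -m pendant '{"rows":[[[0,1,10],[0,0,0.005],1],[[0,0,25],[0,0,0],1],[[0,0,30],[0,0,0],1],[[0,0,25],[0,0,0],1],[[0,0,20],[0,0,0],1]]}' >/dev/null
python3 -m pendant '{"rows":[[[0,0,10],[0,0,0],1],[[0,0,5],[0,0,0],1],[[0,0,0],[0,0,0],1],[[0,0,0],[0,0,0],1],[[0,0,0],[0,0,0],1]]}'
python3 go.py 541 -20 92 0.083
python3 -m pendant '{"rows":[[[0,0,0],[0,0,0],0.2],[[0,0,0],[0,0,0],0.2],[[0,0,0],[0,0,0],0.2],[[0,0,0],[0,0,0],0.2],[[0,0,0],[0,0,0],0.2]]}' 60
python3 -m pendant '{"rows":[[[0,0,0],[0,0,0],0.2],[[0,0,0],[0,0,0],0.2],[[0,0,0],[0,0,0],0.2],[[0,0,0],[0,0,0],0.2],[[0,0,0],[0,0,0],0.2]]}' 60
python3 go.py 541 -20 92 0.083
```

```text
t: 12.3
position: [0.542, -0.0212, 0.0932]
tcp_rot: [2.128, 2.308, 0.002]
wrist_force: [-0.1, 0.4, 0.3]
width: 0.0858
grip_force: 0.0
t 12.3 pos [542.  -21.2  93.2] d tool now [ 1.3 -0.9  1.2] after turn [ 1.3 -0.9  1.2] turn [ 0.0024  0.0006 -0.002 ] w 85.8 F [-0.1  0.4  0.3] grip 0.0 q [-0.18 -0.02  1.92 -0.    1.23 -0.26]
t: 12.8
position: [0.5415, -0.0211, 0.0922]
tcp_rot: [2.129, 2.309, 0.001]
wrist_force: [0.0, -0.0, 1.2]
width: 0.0334
grip_force: 59.5
t: 13.3
position: [0.5415, -0.0211, 0.0922]
tcp_rot: [2.129, 2.309, 0.001]
wrist_force: [1.3, 0.0, 3.6]
width: 0.0335
grip_force: 59.5
t 13.3 pos [541.5 -21.1  92.2] d tool now [ 1.2 -0.4  0.2] after turn [ 1.2 -0.4  0.2] turn [ 0.001   0.0002 -0.002 ] w 33.5 F [1.3 0.  3.6] grip 59.5 q [-0.18 -0.02  1.93  0.    1.23 -0.26]
```

```bash

python3 -m pendant '{"rows":[[[0,0,-5],[0,0,0],0.2],[[0,0,-10],[0,0,0],0.2],[[0,0,-20],[0,0,0],0.2],[[0,0,-20],[0,0,0],0.2],[[0,0,-10],[0,0,0],0.2]]}' 60
python3 -m pendant '{"rows":[[[10,-2,0],[0,0,0],0.2],[[25,-4,0],[0,0,0],0.2],[[30,-6,0],[0,0,0],0.2],[[35,-6,0],[0,0,0],0.2],[[35,-6,0],[0,0,0],0.2]]}' >/dev/null
python3 -m pendant '{"rows":[[[35,-6,0],[0,0,0],0.2],[[35,-6,0],[0,0,0],0.2],[[30,-6,0],[0,0,0],0.2],[[25,-5,0],[0,0,0],0.2],[[13,-2,0],[0,0,0],0.2]]}' >/dev/null
python3 -m pendant '{"rows":[[[0,0,10],[0,0,0],0.2],[[0,0,20],[0,0,0],0.2],[[0,0,15],[0,0,0],0.2],[[0,0,8],[0,0,0],0.2],[[0,0,0],[0,0,0],0.2]]}'
python3 go.py 470 247 89 0.083
```

```text
t: 13.8
position: [0.5415, -0.0212, 0.1587]
tcp_rot: [2.129, 2.308, 0.001]
wrist_force: [-0.4, 0.2, -3.1]
width: 0.0338
grip_force: 59.3
t: 15.3
position: [0.469, 0.2459, 0.1015]
tcp_rot: [-2.13, -2.307, 0.006]
wrist_force: [-1.2, -0.7, -2.1]
width: 0.0335
grip_force: 59.2
t 15.3 pos [469.  245.9 101.5] d tool now [ 1.   1.2 12.5] after turn [ 1.   1.1 12.5] turn [-0.004   0.0013 -0.0031] w 33.5 F [-1.2 -0.7 -2.1] grip 59.2 q [ 0.34 -0.05  1.95 -0.    1.25  0.26]
```

```bash

python3 -m pendant '{"rows":[[[0,0,5],[0,0,0],0.2],[[0,0,4],[0,0,0],0.2],[[0,0,3],[0,0,0],0.2],[[0,0,1],[0,0,0],0.2],[[0,0,0],[0,0,0],0.2]]}'
python3 -m pendant '{"rows":[[[0,0,0],[0,0,0],0.2],[[0,0,0.5],[0,0,0],0.2],[[0,0,0.5],[0,0,0],0.2],[[0,0,0],[0,0,0],0.2],[[0,0,0],[0,0,0],0.2]]}'
python3 go.py 470 247 89 0.083
```

```text
t: 15.8
position: [0.4701, 0.2471, 0.0908]
tcp_rot: [2.13, 2.31, -0.0]
wrist_force: [0.0, 0.4, -2.4]
width: 0.0336
grip_force: 59.2
t: 16.3
position: [0.4702, 0.2471, 0.0898]
tcp_rot: [2.13, 2.31, 0.0]
wrist_force: [1.0, 0.9, -2.6]
width: 0.0337
grip_force: 59.2
t 16.3 pos [470.2 247.1  89.8] d tool now [-0.1 -0.2  0.8] after turn [-0.1 -0.2  0.8] turn [ 0.    -0.    -0.002] w 33.7 F [ 1.   0.9 -2.6] grip 59.2 q [ 0.34 -0.04  1.95 -0.    1.23  0.26]
```

```bash

python3 -m pendant '{"rows":[[[0,0,0.5],[0,0,0],0.2],[[0,0,0.4],[0,0,0],0.2],[[0,0,0.3],[0,0,0],0.2],[[0,0,0],[0,0,0],0.2],[[0,0,0],[0,0,0],0.2]]}'
```

```text
t: 16.8
position: [0.4703, 0.2471, 0.0892]
tcp_rot: [2.13, 2.309, 0.0]
wrist_force: [-2.5, -0.6, 2.9]
width: 0.0335
grip_force: 59.8
```

```bash

python3 -m pendant '{"rows":[[[0,0,0],[0,0,0],0.6],[[0,0,0],[0,0,0],1],[[0,0,0],[0,0,0],1],[[0,0,0],[0,0,0],1],[[0,0,0],[0,0,0],1]]}'
python3 -m pendant '{"rows":[[[0,0,-10],[0,0,0],1],[[0,0,-25],[0,0,0],1],[[0,0,-40],[0,0,0],1],[[0,0,-25],[0,0,0],1],[[0,0,0],[0,0,0],1]]}'
python3 -m pendant '{"rows":[[[-12,6,0],[0,0,0],1],[[-24,12,0],[0,0,0],1],[[-36,18,0],[0,0,0],1],[[-36,18,0],[0,0,0],1],[[-36,18,0],[0,0,0],1]]}' >/dev/null
python3 -m pendant '{"rows":[[[-36,18,0],[0,0,0],1],[[-30,12,0],[0,0,0],1],[[-16,8,0],[0,0,0],1],[[0,0,0],[0,0,0],1],[[0,0,0],[0,0,0],1]]}' >/dev/null
python3 go.py 599 31 100 0.083
python3 - <<'E'
from m import *
t,d=grab('top'); s,ds=grab('side')
cv2.imwrite('pics/g3.png',np.hstack([cv2.resize(t[100:260,140:340,::-1],(400,320)),cv2.resize(s[150:310,230:430,::-1],(400,320))]))
m=big(masks('side',s)['red'],(260,170,320,240)); P,_=cloud('side',ds,m); print('red side',rect(P[P[:,2]<.058]),m.sum())
m=big(masks('top',t)['green'],(130,140,265,240)); P,_=cloud('top',d,m); q=P[P[:,2]>.14]; print('green',rect(q))
m=big(masks('top',t)['yellow'],(130,140,265,240)); P,_=cloud('top',d,m); q=P[P[:,2]>.12]; print('yel',rect(q))
E
```

```text
t: 17.3
position: [0.4702, 0.2471, 0.0886]
tcp_rot: [2.13, 2.31, 0.0]
wrist_force: [0.1, -0.1, -0.2]
width: 0.0852
grip_force: 0.0
t: 17.8
position: [0.473, 0.2482, 0.195]
tcp_rot: [2.126, 2.306, 0.014]
wrist_force: [0.3, 0.1, 0.2]
width: 0.0854
grip_force: 0.0
t 18.8 pos [597.4  30.9 187.5] d tool now [-0.1  1.8 87.5] after turn [-0.   1.6 87.5] turn [-0.0021 -0.0009 -0.0023] w 85.1 F [0.3 0.3 1.3] grip 0.0 q [-0.07  0.02  1.72  0.    1.4  -0.15]
red side (array([595.9,  72.5]), array([32.4, 33.8]), np.float64(-1.539)) 52
green (array([441.4, 332.5]), array([38.7, 63.3]), np.float64(0.073))
yel (array([469.5, 246.3]), array([34.6, 59.2]), np.float64(0.058))
```

View pics/g3.png

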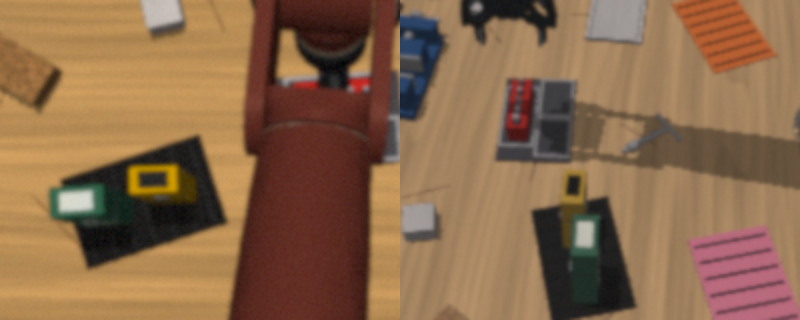

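Both cases stand upright on the mat (yellow at top crop (153,183), green at (80,203)), and both front bays are empty. Next, the holder.

```bash

python3 -m pendant '{"rows":[[[0,1,15],[0,0,0],1],[[0,0,30],[0,0,0],1],[[0,0,35],[0,0,0],1],[[0,0,30],[0,0,0],1],[[0,0,20],[0,0,0],1]]}' >/dev/null
python3 -m pendant '{"rows":[[[0,0,15],[0,0,0],1],[[0,0,10],[0,0,0],1],[[0,0,5],[0,0,0],1],[[0,0,0],[0,0,0],1],[[0,0,0],[0,0,0],1]]}'
python3 go.py 599 31 22 0.083; python3 - <<'E'
from m import *
s,ds=grab('side'); t,d=grab('top')
cv2.imwrite('pics/g4.png',np.hstack([cv2.resize(t[100:220,240:390,::-1],(400,320)),cv2.resize(s[150:250,250:375,::-1],(400,320))]))
E
```

```text
t: 19.9
position: [0.6, 0.0308, 0.0297]
tcp_rot: [2.129, 2.309, 0.002]
wrist_force: [0.4, 0.1, 0.2]
width: 0.0851
grip_force: 0.0
t 19.9 pos [600.   30.8  29.7] d tool now [ 0.3 -1.   7.7] after turn [ 0.3 -1.   7.7] turn [ 0.002   0.0003 -0.0019] w 85.1 F [0.4 0.1 0.2] grip 0.0 q [-0.07  0.2   1.81  0.    1.13 -0.15]
```

View pics/g4.png

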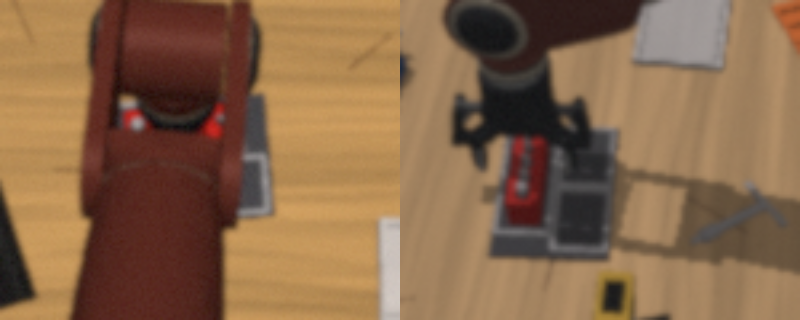

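The fingers straddle the holder in the side crop: fingers at (480,155) and (572,150), holder at (527,180). Lowering and closing.

```bash

python3 -m pendant '{"rows":[[[0,0,4],[0,0,0],1],[[0,0,3],[0,0,0],1],[[0,0,0],[0,0,0],1],[[0,0,0],[0,0,0],0.2],[[0,0,0],[0,0,0],0.2]]}' 60
python3 -m pendant '{"rows":[[[0,0,0],[0,0,0],0.2],[[0,0,0],[0,0,0],0.2],[[0,0,0],[0,0,0],0.2],[[0,0,0],[0,0,0],0.2],[[0,0,0],[0,0,0],0.2]]}' 60
python3 go.py 599 31 22 0.083
python3 -m pendant '{"rows":[[[0,0,-5],[0,0,0],0.2],[[0,0,-15],[0,0,0],0.2],[[0,0,-30],[0,0,0],0.2],[[0,0,-30],[0,0,0],0.2],[[0,0,-10],[0,0,0],0.2]]}' 60
python3 -m pendant '{"rows":[[[0,0,0],[0,0,0.04],0.2],[[0,0,0],[0,0,0.043],0.2],[[0,0,0],[0,0,0],0.2],[[0,0,0],[0,0,0],0.2],[[0,0,0],[0,0,0],0.2]]}' 60
python3 go.py 454 -262 110 0.0
```

```text
t: 20.5
position: [0.5991, 0.0308, 0.0216]
tcp_rot: [2.13, 2.31, 0.0]
wrist_force: [-0.3, -0.4, -0.9]
width: 0.0592
grip_force: 0.0
t: 21.0
position: [0.5994, 0.0308, 0.022]
tcp_rot: [2.129, 2.309, 0.001]
wrist_force: [-0.1, -1.1, 1.9]
width: 0.0353
grip_force: 62.3
t 21.0 pos [599.4  30.8  22. ] d tool now [ 0.3 -0.4 -0. ] after turn [ 0.3 -0.4 -0. ] turn [ 0.0009  0.0001 -0.002 ] w 35.3 F [-0.1 -1.1  1.9] grip 62.3 q [-0.07  0.21  1.81  0.    1.12 -0.15]
t: 21.5
position: [0.6012, 0.0307, 0.1162]
tcp_rot: [2.126, 2.306, 0.006]
wrist_force: [0.6, 0.3, -1.9]
width: 0.0351
grip_force: 62.1
t: 22.0
position: [0.5987, 0.0308, 0.1111]
tcp_rot: [-2.222, -2.219, 0.001]
wrist_force: [0.1, -0.4, -3.2]
width: 0.0352
grip_force: 62.0
t 22.0 pos [598.7  30.8 111.1] d tool now [-293.  -144.3    1.2] after turn [-292.8 -144.7    1.1] turn [-0.001  -0.0001 -0.0014] w 35.2 F [ 0.1 -0.4 -3.2] grip 62.0 q [-0.07  0.1   1.78  0.    1.27 -0.07]
```

```bash

python3 -m pendant '{"rows":[[[-12,-6,0],[0,0,0],0.2],[[-26,-13,0],[0,0,0],0.2],[[-36,-18,0],[0,0,0],0.2],[[-36,-18,0],[0,0,0],0.2],[[-36,-18,0],[0,0,0],0.2]]}' >/dev/null
python3 -m pendant '{"rows":[[[-36,-18,0],[0,0,0],0.2],[[-36,-17,0],[0,0,0],0.2],[[-36,-18,0],[0,0,0],0.2],[[-26,-13,0],[0,0,0],0.2],[[-13,-6,0],[0,0,0],0.2]]}' >/dev/null
python3 -m pendant '{"rows":[[[0,0,15],[0,0,0],0.2],[[0,0,25],[0,0,0],0.2],[[0,0,20],[0,0,0],0.2],[[0,0,10],[0,0,0],0.2],[[0,0,0],[0,0,0],0.2]]}'
python3 -m pendant '{"rows":[[[0,0,0],[0,0,0],0.2],[[0,0,0],[0,0,0],0.2],[[0,0,0],[0,0,0],0.2],[[0,0,0],[0,0,0],0.2],[[0,0,0],[0,0,0],0.2]]}' 
python3 go.py 454 -262 26 0.0
python3 - <<'E'
from m import *
t,d=grab('top'); s,ds=grab('side')
cv2.imwrite('pics/g5.png',np.hstack([cv2.resize(t[140:260,340:490,::-1],(400,320)),cv2.resize(s[110:210,285:410,::-1],(400,320))]))
E
```

```text
t: 23.5
position: [0.4522, -0.26, 0.0391]
tcp_rot: [-2.219, -2.217, 0.001]
wrist_force: [-0.3, -0.6, -2.7]
width: 0.0347
grip_force: 61.8
t: 24.0
position: [0.4537, -0.2621, 0.0421]
tcp_rot: [2.223, 2.219, 0.0]
wrist_force: [-0.2, -0.6, -2.9]
width: 0.0351
grip_force: 61.8
t 24.0 pos [ 453.7 -262.1   42.1] d tool now [ 0.1  0.2 16.1] after turn [ 0.1  0.3 16.1] turn [ 0.0007  0.0005 -0.002 ] w 35.1 F [-0.2 -0.6 -2.9] grip 61.8 q [-0.67  0.01  1.99  0.    1.14 -0.66]
```

View pics/g5.png

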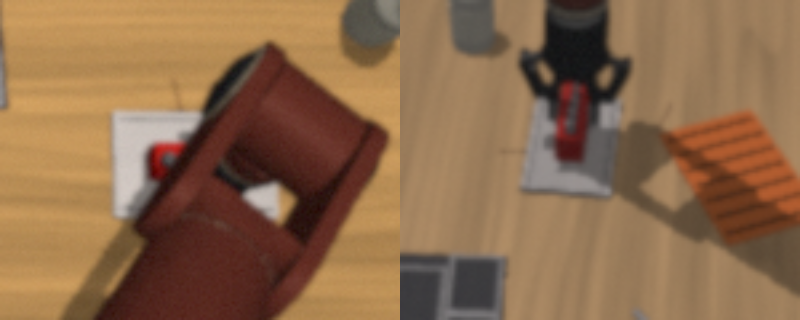

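The holder is over the middle of the plate, along its long side (side crop: holder (571,125), plate about 525–620). Lowering.

```bash

python3 -m pendant '{"rows":[[[0,0,5],[0,0,0],0.2],[[0,0,5],[0,0,0],0.2],[[0,0,3],[0,0,0],0.2],[[0,0,1],[0,0,0],0.2],[[0,0,0],[0,0,0],0.2]]}'
python3 -m pendant '{"rows":[[[0,0,0.5],[0,0,0],0.2],[[0,0,0.5],[0,0,0],0.2],[[0,0,0.5],[0,0,0],0.2],[[0,0,0],[0,0,0],0.2],[[0,0,0],[0,0,0],0.2]]}'
```

```text
t: 24.6
position: [0.4532, -0.2617, 0.0271]
tcp_rot: [-2.223, -2.219, 0.0]
wrist_force: [-0.6, 0.1, -2.9]
width: 0.0354
grip_force: 61.8
t: 25.1
position: [0.4535, -0.2619, 0.0261]
tcp_rot: [2.224, 2.219, 0.0]
wrist_force: [-0.5, 0.2, -3.3]
width: 0.035
grip_force: 61.8
```

```bash

python3 -m pendant '{"rows":[[[0,0,0.4],[0,0,0],0.2],[[0,0,0.4],[0,0,0],0.2],[[0,0,0.4],[0,0,0],0.2],[[0,0,0],[0,0,0],0.2],[[0,0,0],[0,0,0],0.2]]}'
```

```text
t: 25.6
position: [0.4536, -0.262, 0.0259]
tcp_rot: [-2.223, -2.219, 0.0]
wrist_force: [-4.2, 2.8, 6.1]
width: 0.035
grip_force: 63.1
```

```bash

python3 -m pendant '{"rows":[[[0,0,0],[0,0,0],0.6],[[0,0,0],[0,0,0],1],[[0,0,0],[0,0,0],1],[[0,0,0],[0,0,0],1],[[0,0,0],[0,0,0],1]]}'
python3 -m pendant '{"rows":[[[0,0,-10],[0,0,0],1],[[0,0,-20],[0,0,0],1],[[0,0,-40],[0,0,0],1],[[0,0,-40],[0,0,0],1],[[0,0,-40],[0,0,0],1]]}'
python3 -m pendant '{"rows":[[[0,0,-20],[0,0,0],1],[[0,0,-5],[0,0,-0.04],1],[[0,0,0],[0,0,-0.043],1],[[0,0,0],[0,0,0],1],[[0,0,0],[0,0,0],1]]}' >/dev/null
python3 go.py 470 247 200 0.083
```

```text
t: 26.1
position: [0.4535, -0.262, 0.0249]
tcp_rot: [2.224, 2.219, 0.0]
wrist_force: [0.5, -0.1, -0.5]
width: 0.0852
grip_force: 0.0
t: 26.6
position: [0.4533, -0.2618, 0.1771]
tcp_rot: [2.223, 2.219, 0.0]
wrist_force: [0.8, 0.0, -0.1]
width: 0.0853
grip_force: 0.0
t 27.1 pos [ 453.4 -261.8  200.1] d tool now [5.059e+02 5.730e+01 1.000e-01] after turn [5.057e+02 5.870e+01 1.000e-01] turn [ 0.0001  0.0001 -0.0029] w 85.6 F [0.4 0.3 0.5] grip 0.0 q [-0.67 -0.17  1.88  0.    1.43 -0.75]
```

```bash

python3 -m pendant '{"rows":[[[10,2,0],[0,0,-0.003],1],[[24,3,0],[0,0,0],1],[[36,4,0],[0,0,0],1],[[36,4,0],[0,0,0],1],[[36,4,0],[0,0,0],1]]}' >/dev/null
python3 -m pendant '{"rows":[[[36,4,0],[0,0,0],1],[[36,4,0],[0,0,0],1],[[36,4,0],[0,0,0],1],[[36,4,0],[0,0,0],1],[[36,4,0],[0,0,0],1]]}' >/dev/null
python3 -m pendant '{"rows":[[[36,4,0],[0,0,0],1],[[36,4,0],[0,0,0],1],[[36,4,0],[0,0,0],1],[[30,4,0],[0,0,0],1],[[24,3,0],[0,0,0],1]]}' >/dev/null
python3 -m pendant '{"rows":[[[16,2,0],[0,0,0],1],[[6,0,0],[0,0,0],1],[[0,0,0],[0,0,0],1],[[0,0,0],[0,0,0],1],[[0,0,0],[0,0,0],1]]}' >/dev/null
python3 go.py 470.3 247.1 89.2 0.083
python3 - <<'E'
from m import *
t,d=grab('top'); s,ds=grab('side')
for n,p,dd,r1,r2 in(('top',t,d,(375,170,455,235),(375,172,450,230)),('side',s,ds,(310,120,370,180),(310,120,370,180))):
    M=masks(n,p); P,_=cloud(n,dd,big(M['red'],r1)); q=P[P[:,2]>.04]; print(n,'red',rect(q),np.percentile(q[:,2],[5,50,95]).round(3))
    P,_=cloud(n,dd,big(M['bright']|M['red'],r2)); print('plate',rect(P[P[:,2]<.02]))
E
```

```text
t 29.1 pos [468.9 246.3 199.9] d tool now [  0.7   1.4 110.7] after turn [  0.7   1.4 110.7] turn [-0.      0.0003 -0.0003] w 85.3 F [ 0.2  0.4 -0.1] grip 0.0 q [ 0.34 -0.16  1.87 -0.    1.43  0.26]
top red (array([ 450.8, -262.5]), array([ 32.1, 106.3]), np.float64(0.004)) [0.046 0.052 0.056]
plate (array([ 453.2, -263.6]), array([108.5, 167.9]), np.float64(0.004))
side red (array([425.8,  21. ]), array([  0. , 497.7]), np.float64(0.084)) [0.074 0.288 0.502]
plate (array([ 416. , -290.8]), array([ 8.6, 24.9]), np.float64(-0.878))
```

In the top view the holder is within about 3 mm of the plate's centre, square to it, with its top at 52 mm, so it is upright. Now the yellow case goes back.

```bash

python3 -m pendant '{"rows":[[[1,1,10],[0,0,0],1],[[0,0,25],[0,0,0],1],[[0,0,30],[0,0,0],1],[[0,0,25],[0,0,0],1],[[0,0,13],[0,0,0],1]]}' >/dev/null
python3 -m pendant '{"rows":[[[0,0,7],[0,0,0],1],[[0,0,0],[0,0,0],1],[[0,0,0],[0,0,0],1],[[0,0,0],[0,0,0],1],[[0,0,0],[0,0,0],1]]}' >/dev/null
python3 go.py 470.3 247.1 89.2 0.083
python3 -m pendant '{"rows":[[[0,0,0],[0,0,0],0.2],[[0,0,0],[0,0,0],0.2],[[0,0,0],[0,0,0],0.2],[[0,0,0],[0,0,0],0.2],[[0,0,0],[0,0,0],0.2]]}' 60 >/dev/null
python3 -m pendant '{"rows":[[[0,0,0],[0,0,0],0.2],[[0,0,0],[0,0,0],0.2],[[0,0,0],[0,0,0],0.2],[[0,0,0],[0,0,0],0.2],[[0,0,0],[0,0,0],0.2]]}' 60
python3 go.py 470.3 247.1 89.2 0.083
python3 -m pendant '{"rows":[[[0,0,-5],[0,0,0],0.2],[[0,0,-10],[0,0,0],0.2],[[0,0,-20],[0,0,0],0.2],[[0,0,-20],[0,0,0],0.2],[[0,0,-10],[0,0,0],0.2]]}' 60
python3 go.py 541.5 -21.1 150 0.083
```

```text
t 30.2 pos [470.6 248.6  91.2] d tool now [-1.4 -0.4  2. ] after turn [-1.4 -0.4  2. ] turn [ 0.0022 -0.0006  0.001 ] w 85.5 F [ 0.4 -0.2  0.4] grip 0.0 q [ 0.35 -0.04  1.95  0.    1.23  0.26]
t: 31.2
position: [0.4701, 0.2484, 0.0902]
tcp_rot: [2.126, 2.312, 0.001]
wrist_force: [1.4, 0.7, 2.0]
width: 0.0336
grip_force: 59.5
t 31.2 pos [470.1 248.4  90.2] d tool now [-1.3  0.1  1. ] after turn [-1.3  0.1  1. ] turn [ 0.0008 -0.0002  0.001 ] w 33.6 F [1.4 0.7 2. ] grip 59.5 q [ 0.35 -0.04  1.95  0.    1.23  0.26]
t: 31.7
position: [0.4703, 0.2484, 0.1569]
tcp_rot: [2.126, 2.312, 0.003]
wrist_force: [0.5, 0.2, -1.8]
width: 0.0331
grip_force: 59.3
t 31.7 pos [470.3 248.4 156.9] d tool now [-274.6   48.3    6.9] after turn [-274.5   48.6    6.9] turn [ 0.002  -0.0005  0.001 ] w 33.1 F [ 0.5  0.2 -1.8] grip 59.3 q [ 0.35 -0.11  1.9   0.    1.35  0.26]
```

```bash

python3 -m pendant '{"rows":[[[-10,2,0],[0,0,0],0.2],[[-25,4,0],[0,0,0],0.2],[[-30,6,0],[0,0,0],0.2],[[-35,6,0],[0,0,0],0.2],[[-35,6,0],[0,0,0],0.2]]}' >/dev/null
python3 -m pendant '{"rows":[[[-35,6,0],[0,0,0],0.2],[[-35,6,0],[0,0,0],0.2],[[-30,6,0],[0,0,0],0.2],[[-25,4,0],[0,0,0],0.2],[[-13,2.5,0],[0,0,0],0.2]]}' >/dev/null
python3 -m pendant '{"rows":[[[0,0,10],[0,0,0],0.2],[[0,0,15],[0,0,0],0.2],[[0,0,10],[0,0,0],0.2],[[0,0,3],[0,0,0],0.2],[[0,0,0],[0,0,0],0.2]]}'
python3 -m pendant '{"rows":[[[0,0,0],[0,0,0],0.2],[[0,0,0],[0,0,0],0.2],[[0,0,0],[0,0,0],0.2],[[0,0,0],[0,0,0],0.2],[[0,0,0],[0,0,0],0.2]]}' >/dev/null
python3 go.py 541.5 -19.8 93.5 0.083
python3 - <<'E'
from m import *
s,ds=grab('side')
cv2.imwrite('pics/g6.png',cv2.resize(s[130:230,260:385,::-1],(600,480)))
E
```

```text
t: 33.2
position: [0.54, -0.0188, 0.1155]
tcp_rot: [-2.123, -2.313, 0.002]
wrist_force: [-0.0, 0.4, -2.6]
width: 0.0337
grip_force: 59.2
t 33.7 pos [541.2 -19.8 117.2] d tool now [-0.   0.3 23.7] after turn [-0.   0.3 23.7] turn [0.0005 0.0001 0.0009] w 33.5 F [-0.4  0.1 -2.5] grip 59.2 q [-0.17 -0.05  1.91  0.    1.28 -0.26]
```

View pics/g6.png

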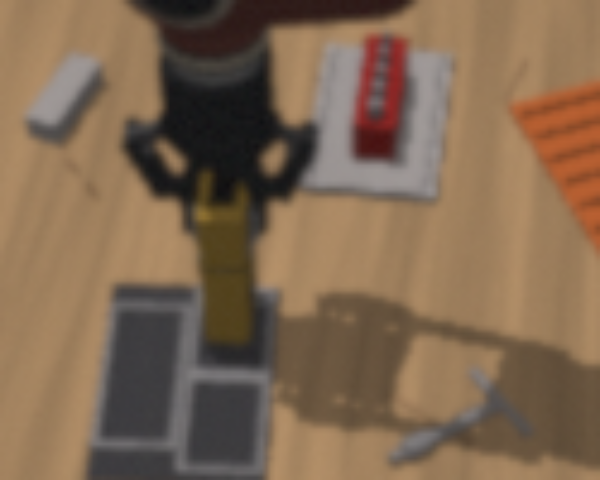

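The yellow case hangs upright over its own (far) front bay, around (228,340), and the holder stands centred on the plate at (380,95). Lowering.

```bash

python3 -m pendant '{"rows":[[[0,0,6],[0,0,0],0.2],[[0,0,6],[0,0,0],0.2],[[0,0,5],[0,0,0],0.2],[[0,0,3],[0,0,0],0.2],[[0,0,2],[0,0,0],0.2]]}'
python3 -m pendant '{"rows":[[[0,0,0.5],[0,0,0],0.2],[[0,0,0.5],[0,0,0],0.2],[[0,0,0.3],[0,0,0],0.2],[[0,0,0],[0,0,0],0.2],[[0,0,0],[0,0,0],0.2]]}'
```

```text
t: 34.25
position: [0.5407, -0.0197, 0.0942]
tcp_rot: [-2.126, -2.312, 0.001]
wrist_force: [-0.1, 0.2, -2.1]
width: 0.0333
grip_force: 59.3
t: 34.75
position: [0.5411, -0.0197, 0.0938]
tcp_rot: [2.126, 2.313, 0.0]
wrist_force: [0.4, -0.3, -1.7]
width: 0.0337
grip_force: 59.3
```

```bash

python3 -m pendant '{"rows":[[[0,0,0.4],[0,0,0],0.2],[[0,0,0.4],[0,0,0],0.2],[[0,0,0],[0,0,0],0.2],[[0,0,0],[0,0,0],0.2],[[0,0,0],[0,0,0],0.2]]}'
```

```text
t: 35.25
position: [0.5412, -0.0198, 0.0932]
tcp_rot: [2.126, 2.313, 0.0]
wrist_force: [-1.2, 0.1, 0.8]
width: 0.0336
grip_force: 59.5
```

```bash

python3 -m pendant '{"rows":[[[0,0,0],[0,0,0],0.6],[[0,0,0],[0,0,0],1],[[0,0,0],[0,0,0],1],[[0,0,0],[0,0,0],1],[[0,0,0],[0,0,0],1]]}'
python3 -m pendant '{"rows":[[[0,0,-10],[0,0,0],1],[[0,0,-25],[0,0,0],1],[[0,0,-40],[0,0,0],1],[[0,0,-35],[0,0,0],1],[[0,0,-15],[0,0,0],1]]}'
python3 -m pendant '{"rows":[[[15,-3,0],[0,0,0],1],[[30,-5,0],[0,0,0],1],[[35,-7,0],[0,0,0],1],[[40,-8,0],[0,0,0],1],[[40,-8,0],[0,0,0],1]]}' >/dev/null
python3 -m pendant '{"rows":[[[40,-8,0],[0,0,0],1],[[40,-8,0],[0,0,0],1],[[40,-8,0],[0,0,0],1],[[40,-7,0],[0,0,0],1],[[30,-5,0],[0,0,0],1]]}' >/dev/null
python3 -m pendant '{"rows":[[[14,-3,0],[0,0,0],1],[[0,0,0],[0,0,0],1],[[0,0,0],[0,0,0],1],[[0,0,0],[0,0,0],1],[[0,0,0],[0,0,0],1]]}' >/dev/null
python3 go.py 441 337.7 102.7 0.083
```

```text
t: 35.75
position: [0.5411, -0.0198, 0.0929]
tcp_rot: [2.126, 2.313, 0.0]
wrist_force: [0.5, -0.6, -0.1]
width: 0.0855
grip_force: 0.0
t: 36.25
position: [0.543, -0.02, 0.2231]
tcp_rot: [2.122, 2.308, 0.006]
wrist_force: [1.0, 0.1, 0.7]
width: 0.0859
grip_force: 0.0
t 37.75 pos [441.1 336.  217.7] d tool now [  1.7   0.  115. ] after turn [  1.7   0.  115. ] turn [-0.0001  0.0002 -0.0009] w 85.3 F [-0.2 -0.2 -0.5] grip 0.0 q [ 0.52 -0.11  1.79 -0.    1.46  0.43]
```

```bash

python3 -m pendant '{"rows":[[[1,0,10],[0,0,0],1],[[0,0,25],[0,0,0],1],[[0,0,30],[0,0,0],1],[[0,0,25],[0,0,0],1],[[0,0,15],[0,0,0],1]]}' >/dev/null
python3 -m pendant '{"rows":[[[0,0,9],[0,0,0],1],[[0,0,0],[0,0,0],1],[[0,0,0],[0,0,0],1],[[0,0,0],[0,0,0],1],[[0,0,0],[0,0,0],1]]}' >/dev/null
python3 -m pendant '{"rows":[[[0,0,0],[0,0,0],0.2],[[0,0,0],[0,0,0],0.2],[[0,0,0],[0,0,0],0.2],[[0,0,0],[0,0,0],0.2],[[0,0,0],[0,0,0],0.2]]}' 60 >/dev/null
python3 -m pendant '{"rows":[[[0,0,0],[0,0,0],0.2],[[0,0,0],[0,0,0],0.2],[[0,0,0],[0,0,0],0.2],[[0,0,0],[0,0,0],0.2],[[0,0,0],[0,0,0],0.2]]}' 60
python3 go.py 441 337.7 102.7 0.083
python3 -m pendant '{"rows":[[[0,0,-5],[0,0,0],0.2],[[0,0,-10],[0,0,0],0.2],[[0,0,-20],[0,0,0],0.2],[[0,0,-20],[0,0,0],0.2],[[0,0,-10],[0,0,0],0.2]]}' 60
python3 go.py 533.7 69.6 150 0.083
```

```text
t: 39.75
position: [0.441, 0.3383, 0.1042]
tcp_rot: [2.126, 2.312, 0.002]
wrist_force: [2.1, 1.1, 1.6]
width: 0.0377
grip_force: 61.4
t 39.75 pos [441.  338.3 104.2] d tool now [-0.6 -0.1  1.5] after turn [-0.6 -0.1  1.5] turn [ 0.0012 -0.0004  0.001 ] w 37.7 F [2.1 1.1 1.6] grip 61.4 q [ 0.52  0.    1.89 -0.    1.25  0.44]
t: 40.25
position: [0.4407, 0.3383, 0.1704]
tcp_rot: [2.126, 2.313, 0.001]
wrist_force: [0.5, -0.5, -3.7]
width: 0.0374
grip_force: 61.0
t 40.25 pos [440.7 338.3 170.4] d tool now [-275.6   70.1   20.3] after turn [-275.5   70.4   20.4] turn [ 0.0007 -0.0006  0.0011] w 37.4 F [ 0.5 -0.5 -3.7] grip 61.0 q [ 0.52 -0.07  1.84  0.    1.37  0.44]
```

```bash

python3 -m pendant '{"rows":[[[-10,3,0],[0,0,0],0.2],[[-25,6,0],[0,0,0],0.2],[[-30,8,0],[0,0,0],0.2],[[-35,9,0],[0,0,0],0.2],[[-35,9,0],[0,0,0],0.2]]}' >/dev/null
python3 -m pendant '{"rows":[[[-35,9,0],[0,0,0],0.2],[[-35,9,0],[0,0,0],0.2],[[-31,8,0],[0,0,0],0.2],[[-25,6,0],[0,0,0],0.2],[[-14,3.5,0],[0,0,0],0.2]]}' >/dev/null
python3 -m pendant '{"rows":[[[0,0,10],[0,0,0],0.2],[[0,0,15],[0,0,0],0.2],[[0,0,10],[0,0,0],0.2],[[0,0,3],[0,0,0],0.2],[[0,0,0],[0,0,0],0.2]]}' >/dev/null
python3 -m pendant '{"rows":[[[0,0,0],[0,0,0],0.2],[[0,0,0],[0,0,0],0.2],[[0,0,0],[0,0,0],0.2],[[0,0,0],[0,0,0],0.2],[[0,0,0],[0,0,0],0.2]]}' >/dev/null
python3 go.py 533.7 70.2 107.2 0.083
python3 - <<'E'
from m import *
s,ds=grab('side')
cv2.imwrite('pics/g7.png',cv2.resize(s[145:245,260:385,::-1],(600,480)))
E
```

```text
t 42.25 pos [534.1  70.  131.1] d tool now [ 0.2 -0.4 23.9] after turn [ 0.2 -0.4 23.9] turn [0.0005 0.     0.001 ] w 37.4 F [-0.7 -0.6 -3.8] grip 60.8 q [-0.01 -0.07  1.91 -0.    1.3  -0.09]
```

View pics/g7.png

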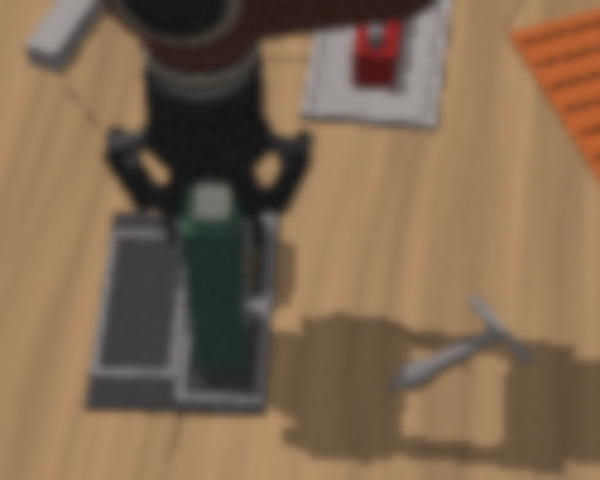

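Green hangs over the near front bay with its base around (215,365), inside the lips (185–265). Lowering.

```bash

python3 -m pendant '{"rows":[[[0,0,6],[0,0,0],0.2],[[0,0,6],[0,0,0],0.2],[[0,0,5],[0,0,0],0.2],[[0,0,3],[0,0,0],0.2],[[0,0,2],[0,0,0],0.2]]}'
python3 -m pendant '{"rows":[[[0,0,0.5],[0,0,0],0.2],[[0,0,0.5],[0,0,0],0.2],[[0,0,0.3],[0,0,0],0.2],[[0,0,0],[0,0,0],0.2],[[0,0,0],[0,0,0],0.2]]}'
```

```text
t: 42.8
position: [0.5336, 0.07, 0.1081]
tcp_rot: [-2.126, -2.312, 0.001]
wrist_force: [-0.3, -0.2, -4.5]
width: 0.0374
grip_force: 61.0
t: 43.3
position: [0.534, 0.07, 0.1077]
tcp_rot: [2.126, 2.313, 0.0]
wrist_force: [-0.2, 0.3, -4.2]
width: 0.0376
grip_force: 61.0
```

```bash

python3 -m pendant '{"rows":[[[0,0,0.5],[0,0,0],0.2],[[0,0,0.3],[0,0,0],0.2],[[0,0,0],[0,0,0],0.2],[[0,0,0],[0,0,0],0.2],[[0,0,0],[0,0,0],0.2]]}'
```

```text
t: 43.8
position: [0.5341, 0.07, 0.1071]
tcp_rot: [2.126, 2.312, 0.0]
wrist_force: [-1.2, -0.2, -0.7]
width: 0.0375
grip_force: 61.3
```

```bash

python3 -m pendant '{"rows":[[[0,0,0.3],[0,0,0],0.2],[[0,0,0],[0,0,0],0.6],[[0,0,0],[0,0,0],1],[[0,0,0],[0,0,0],1],[[0,0,0],[0,0,0],1]]}'
python3 -m pendant '{"rows":[[[0,0,0],[0,0,0],1],[[0,0,-15],[0,0,0],1],[[0,0,-35],[0,0,0],1],[[0,0,-45],[0,0,0],1],[[0,0,-35],[0,0,0],1]]}'
python3 -m pendant '{"rows":[[[-15,-5,0],[0,0,0],1],[[-30,-10,0],[0,0,0],1],[[-40,-12,0],[0,0,0],1],[[-40,-12,0],[0,0,0],1],[[-40,-12,0],[0,0,0],1]]}' >/dev/null
python3 -m pendant '{"rows":[[[-40,-12,0],[0,0,0],1],[[-40,-12,0],[0,0,0],1],[[-30,-10,0],[0,0,0],1],[[-15,-5,0],[0,0,0],1],[[0,0,0],[0,0,0],1]]}' 
python3 - <<'E'
from m import *
t,d=grab('top'); s,ds=grab('side')
cv2.imwrite('pics/g8.png',np.hstack([cv2.resize(t[30:250,190:465,::-1],(400,320)),cv2.resize(s[110:250,245:420,::-1],(400,320))]))
M=masks('top',t)
for k,roi,z in(('green',(265,145,315,195),.145),('yellow',(305,145,350,190),.13)):
    P,_=cloud('top',d,big(M[k],roi)); q=P[P[:,2]>z]; print(k,rect(q),np.median(q[:,2]).round(4))
E
```

```text
t: 44.3
position: [0.5342, 0.07, 0.1066]
tcp_rot: [2.126, 2.312, 0.001]
wrist_force: [-0.0, 0.6, 0.8]
width: 0.0856
grip_force: 0.0
t: 44.8
position: [0.5345, 0.07, 0.2403]
tcp_rot: [2.125, 2.311, 0.003]
wrist_force: [1.0, -0.2, 0.7]
width: 0.0853
grip_force: 0.0
t: 45.8
position: [0.4679, -0.2279, 0.2364]
tcp_rot: [-2.129, -2.309, -0.0]
wrist_force: [-0.2, 0.1, -0.2]
width: 0.085
grip_force: 0.0
green (array([533.4,  67.8]), array([36., 62.]), np.float64(0.089)) 0.1558
yellow (array([540.2, -19.3]), array([32.8, 55.9]), np.float64(0.064)) 0.1413
```

View pics/g8.png

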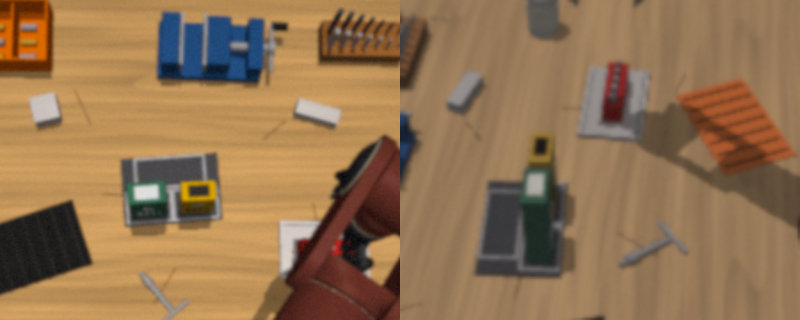

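The picture shows both cases back in their own bays (top crop green (147,198), yellow (198,195)). Their tops are at 156 and 141 mm, the same as at the start, so both are fully seated. The holder stands on the plate (side crop (615,92)), and the bystanders have not moved.

```bash
python3 -c "
from rig import workorder
print(workorder.finish_job())"
```

```text
the job is handed in; nothing more can be done
None
```

The job is handed in after about 46 s of robot time: the holder stands on the middle of the plate along its long side, both cases are back upright in their own bays, and the bystanders look unmoved; the hand-in returned no verdict.

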